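Make up a register kit at the duct parts counter

TASK

Make up the register kit: first push the orange damper tab fully home so that the damper in the floor of the white register box is shut, then slide every tape ring up off the rack's posts, laying the full silver rolls flat, side by side, on the floor of the register box and throwing the bare brown cores into the red scrap bin. When all the silver rolls are in, lower the white cover grille over the box's two brass pins until it lies flush, and leave the stapler, cartons, pen cup and tape dispenser where they are.

Things in the scene. Friction and masses are not known exactly. Their poses are not given: they have to be found in the camera images.
- register_box: white open-topped metal box, fixed, long axis its y. Outside 132 (x) by 208 (y) mm, 54 mm high, with level 20 mm flanges out over both y ends (242 mm overall). Inside 124 by 200 mm; inner floor 10 mm above the counter, solid and level for things laid on it even over the dark damper opening. Three rolls fit side by side at y = -66, 0, +66 mm. Origin: centre of its underside, z up.
- box_seat (a point): centre of the box's mouth, at rim height (54 mm above the counter): the fitted cover's origin lies here. Two upright brass pins, 8 mm in diameter with tapered tips, stand on the flanges at y = +111 and -111 mm, x = 0 of the box, 16 mm tall (tips 70 mm above the counter).
- damper (a joint): travel of the damper slide in m: 0 fully open, 0.050 fully shut at its end stop. The tab is pushed towards the box (towards the box's -y) to shut it. It stays where it is left; friction about 3 N.
- damper_tab (a point): middle of the top edge of the orange damper tab, an upright plate 40 mm wide (box x), 10 mm thick (box y), from 12 to 55 mm above the counter. It stands outside the box's +y end, on its centre line: its middle is at box y = 183 mm when open, 133 mm when shut. Push it from outside, or pinch it across its width.
- cover: white louvred plate 140 (x) by 246 (y) by 6 mm, two through holes of 11 mm at y = +111 and -111 mm, x = 0 (same either way round); 0.28 to 0.46 kg. Grey lift handle on top along y: a bar 14 mm wide, 90 mm long, 26 to 42 mm above the underside, on legs 10 mm thick at y = +40 and -40 mm. Origin: centre of the underside, z up. Starts flat on the counter, handle up.
- rack: light grey base 270 (x) by 72 (y) by 12 mm, fixed to the counter, with three dark upright posts along its x, at x = -95, 0 and +95 mm, each 28 mm in diameter and 60 mm tall (tops 72 mm above the counter, slightly chamfered). Rings on the posts lie one or two high: centres 23 mm (lower) and 45 mm (upper) above the counter. Origin: centre of its underside.
- scrap_bin: red open plastic bin, fixed to the counter, 110 (x) by 120 (y) by 75 mm high outside, 4 mm walls and floor. Origin: centre of its underside.
- roll1: full roll of silver foil tape on a cardboard core: a rigid ring of outer diameter 60 mm, bore 38 mm, 22 mm thick, 90 g (may vary), wound in silver tape. Origin at its centre (mid-thickness), z along its bore. Starts threaded on a rack post, at the bottom or on top of another ring. May be absent (None).
- roll2: full roll of silver foil tape on a cardboard core: a rigid ring of outer diameter 60 mm, bore 38 mm, 22 mm thick, 90 g (may vary), wound in silver tape. Origin at its centre (mid-thickness), z along its bore. Starts threaded on a rack post, at the bottom or on top of another ring. May be absent (None).
- roll3: full roll of silver foil tape on a cardboard core: a rigid ring of outer diameter 60 mm, bore 38 mm, 22 mm thick, 90 g (may vary), wound in silver tape. Origin at its centre (mid-thickness), z along its bore. Starts threaded on a rack post, at the bottom or on top of another ring. May be absent (None).
- core1: bare brown cardboard core, all its tape used: a rigid ring of outer diameter 48 mm, bore 38 mm, 22 mm thick, 20 g. Origin at its centre (mid-thickness), z along its bore. Starts threaded on a rack post, at the bottom or on top of another ring. May be absent (None).
- core2: bare brown cardboard core, all its tape used: a rigid ring of outer diameter 48 mm, bore 38 mm, 22 mm thick, 20 g. Origin at its centre (mid-thickness), z along its bore. Starts threaded on a rack post, at the bottom or on top of another ring. May be absent (None).
- core3: bare brown cardboard core, all its tape used: a rigid ring of outer diameter 48 mm, bore 38 mm, 22 mm thick, 20 g. Origin at its centre (mid-thickness), z along its bore. Starts threaded on a rack post, at the bottom or on top of another ring. May be absent (None).
- stapler: black stapler, about 115 (x) by 32 by 42 mm high, loose, to be left alone. Origin: centre of its underside.
- motor_carton: small white carton with a yellow band, 85 (x) by 42 by 42 mm high, loose, to be left alone. Origin: centre of its underside.
- tape_dispenser: grey desk tape dispenser, 60 (x) by 150 (y) by 84 mm high, loose, to be left alone. Origin: centre of its underside.
- pen_cup: grey pen cup with pens, 76 mm diameter, 95 mm high (pens to 140 mm), loose, to be left alone. Origin: centre of its underside.
- contactor_carton: brown carton with a white band, 70 by 70 by 80 mm high, loose, to be left alone. Origin: centre of its underside.
Not all that is in view belongs to the job. What is shaped like the roll1 but green or purple is not meant. What is shaped like the core3 but green is not meant.

How it is judged:
By the outcome, as a careful person would: the job done as asked, in the order asked, and still so for the second after the job is handed in, with the robot touching nothing.
Of roll3, core2, core3 only 1 to 3 are there at a start; the rules pass over those that are not, and their reading is None.
At some moment in a run one of cover may be knocked a few centimetres aside while the robot is not near it.
Once in a run the grip may slacken for a moment while it holds something.
It also fails if it takes over 210 s, if anything falls off the work surface, if the arm or the gripper's body presses on something with over 40 N, if the wrist force passes 120 N, or if a joint passes its speed limit or range.

ROBOT

A 6-joint arm with a two-finger parallel gripper is mounted at the origin on the work surface. World frame = base frame: x ahead of the robot, y to its left, z up, the work surface at z = 0. Lengths are in m, angles in degrees, forces in N, time in s.
With the tool pointing down it reaches from about 0.3 to 0.825 m from the base axis. Payload 5.4 kg.
Tool frame: the origin (TCP) lies between the finger pads; the fingertips stand 25 mm ahead of it and the grasp point (between the pads) lies 6 mm ahead of it; z points along the fingers, y is the line along which they close (so a half turn about z gives the same grasp; the last joint's range is limited). The gripper opens to 92 mm and grips with 3 to 60 N. Pads are 20 mm wide; open, the fingers measure 128 mm over their backs; the gripper's body (75 mm by 189 mm) begins 69 mm behind the grasp point.
Start: joints at [-80.735, 9.076, 91.501, -0, 79.423, -12.038], TCP at [0.209, -0.536, 0.24] pointing down, gripper open.
Joint ranges: [-166.64, 166.64], [-54.1, 131.32], [10.49, 154.53], [-73.88, 253.88], [9.74, 151.15], [-171.62, 171.62]. Speed limits (degrees/s): [147.25, 147.25, 180, 180, 180, 180].

INTERFACE

Orientations are given as [roll, pitch, yaw] about the fixed x, y, z axes, in that order (R = Rz(yaw) Ry(pitch) Rx(roll)).
In Python, from rig import robot, fingers, kinematics, sensors, cams, models gives the robot as it stands. The module is installed in compiled form; this text tells all that it offers. Calls block until the motion is done:
- robot.move_to(position, orientation): joint-space move of the TCP to a pose.
- robot.move_linear(position, rotation=None, v=0.15): straight line of the TCP; rotation=None keeps the orientation; v is the mean speed in m/s.
- robot.goto_joints(angles): joint-space move.
- fingers.move_gripper(opening, effort=None): finger opening in m; effort is the grip in N (None keeps the last); returns when the fingers have stopped.
- robot.hold(seconds).
- kinematics.inverse_kinematics(position, orientation): joint angles nearest the present ones, or None.
- sensors.get_state(): the state.
- cams.read_camera(name): name is "scene" or "top"; returns a dict with "pixels" (480x640x3 uint8, red, green, blue), "fx", "fy", "cx", "cy" (pixels), "k1" (the pictures are not rectified: a ray, as slopes to the right and down, at radius r is drawn at 1 + k1 r^2 times it, then the intrinsics apply), "view" (4x4, takes a point from world to camera coordinates). Camera axes: x right, y down, z forward; pixel columns grow to the right and rows downward; lengths in m; the calibration is good to about 2 mm. A picture is of the moment at which its call begins. There is no depth.
A pose or a line that the arm cannot do raises robot.Unreachable and nothing moves.
- robot.hand_in(): hands the job in; it is judged then, once.
Trained networks look in the newest picture that a camera, given by its name, has taken for a name from the list of things; names that differ only in an ending like _2 or _b are one class to them, and where a whole thing is asked for, a point or a joint stands for the part that bears it (a point fixed in the world has none). Each returns a list of dicts, best first, with "conf" (0 to 1); they miss things now and then, are a little off and sometimes report something else, mostly with a low value. They report only what shows in the picture. A call takes as long as a camera call. They do not tell look-alikes from the thing itself.
- models.find_in(target, camera): "position" ([x, y, z] in m, in world coordinates, good to about 4 mm: the middle of the surface that is visible of it).
- models.landmark_of(target, camera): "position" ([x, y, z] in m, in world coordinates, good to about 4 mm: a listed point, or the origin of a listed thing).
The state is a dict: "time_s": time; "joint_pos": joint angles; "qd": joint speeds; "effort": joint torques, N m; "tool_pos": TCP position; "tcp_rot": TCP orientation; "force": force on the tool from outside, world axes, zero at the start; "torque": the same for the moment, N m; "gripper_width": finger opening in m; "gripper_force": force on a finger pad.
Only numpy, scipy, OpenCV 4.12 (cv2) and the standard library are available. Lean on these libraries where they do the work, as an engineer would, in place of code of your own. Each camera call takes 0.05 s, during which the arm holds its last target. There are 200 camera calls.

## Working session

There is one attempt and no reset: what is moved stays moved. The work goes in short steps, each a Python script; the robot and the scene stay as the last script left them, time stands still between calls to the robot, and variables do not carry over. Pictures are saved under pics/ and viewed, at most 14 in all, crops included, and the job is handed in when it is done.

```bash
mkdir -p pics; ls; python3 - <<'E'
from rig import robot, fingers, kinematics, sensors, cams, models
import cv2, numpy as np
for n in ("scene","top"):
    c=cams.read_camera(n); cv2.imwrite(f"pics/{n}0.png",c["pixels"][:,:,::-1])
    print(n,{k:c[k] for k in("fx","fy","cx","cy","k1")},np.round(c["view"],3).tolist())
    for t in "register_box box_seat damper_tab cover rack scrap_bin roll1 core1 stapler motor_carton tape_dispenser pen_cup contactor_carton".split():
        print(t,[(np.round(d["position"],3).tolist(),round(d["conf"],2)) for d in models.landmark_of(t,n)][:6])
s=sensors.get_state();print(s["time_s"],s["tool_pos"],s["tcp_rot"],s["gripper_width"])
E
```

```text
pics
scene {'fx': 537.1337420446054, 'fy': 537.1337420446054, 'cx': 321.03344771345536, 'cy': 239.93719962572436, 'k1': 0.01794613262544247} [[0.798, 0.602, -0.022, -0.405], [0.356, -0.5, -0.789, -0.174], [-0.486, 0.622, -0.614, 1.359], [0.0, 0.0, 0.0, 1.0]]
register_box [([0.618, -0.008, 0.0], 0.86)]
box_seat [([0.614, -0.013, 0.054], 0.9)]
damper_tab [([0.61, 0.168, 0.052], 0.84)]
cover [([0.533, 0.323, 0.0], 0.71), ([0.794, 0.121, 0.003], 0.29)]
rack [([0.512, -0.336, 0.001], 0.65)]
scrap_bin [([0.43, 0.02, 0.005], 0.97)]
roll1 [([0.42, -0.338, 0.022], 0.88), ([0.306, -0.343, 0.008], 0.85), ([0.606, -0.331, 0.046], 0.8), ([0.47, -0.44, 0.006], 0.71), ([0.607, -0.329, 0.024], 0.49)]
core1 [([0.555, -0.215, 0.012], 0.95), ([0.414, -0.337, 0.045], 0.75), ([0.507, -0.337, 0.047], 0.59), ([0.611, -0.333, 0.023], 0.56)]
stapler [([0.41, 0.19, -0.001], 0.57)]
motor_carton [([0.39, -0.199, 0.003], 0.6)]
tape_dispenser [([0.796, 0.122, -0.0], 0.64)]
pen_cup [([0.808, -0.107, 0.003], 0.65), ([0.77, -0.223, 0.003], 0.44)]
contactor_carton [([0.771, -0.225, 0.005], 0.96), ([0.427, 0.02, 0.005
[... 443 characters left out ...]
-0.337, 0.002], 0.62)]
scrap_bin [([0.43, 0.014, -0.003], 0.55)]
roll1 [([0.473, -0.444, 0.011], 0.85), ([0.607, -0.333, 0.046], 0.79), ([0.51, -0.337, 0.02], 0.71), ([0.415, -0.333, 0.025], 0.62)]
core1 [([0.552, -0.216, 0.006], 0.67), ([0.602, -0.334, 0.042], 0.66), ([0.419, -0.332, 0.043], 0.52), ([0.512, -0.336, 0.046], 0.5)]
stapler [([0.411, 0.18, -0.002], 0.96)]
motor_carton [([0.385, -0.195, -0.001], 0.9)]
tape_dispenser [([0.794, 0.124, -0.001], 0.93), ([0.415, -0.339, 0.024], 0.23)]
pen_cup [([0.803, -0.106, 0.003], 0.98)]
contactor_carton [([0.766, -0.232, 0.001], 0.56)]
1.4 [ 0.20886585 -0.53570457  0.23959574] [-1.79999502e+02 -8.37660556e-04  2.13004441e+01] 0.09235239141620558
```

View pics/scene0.png

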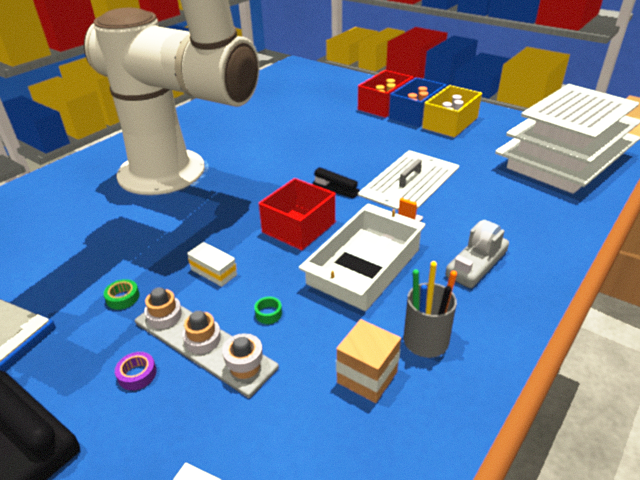

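View pics/top0.png

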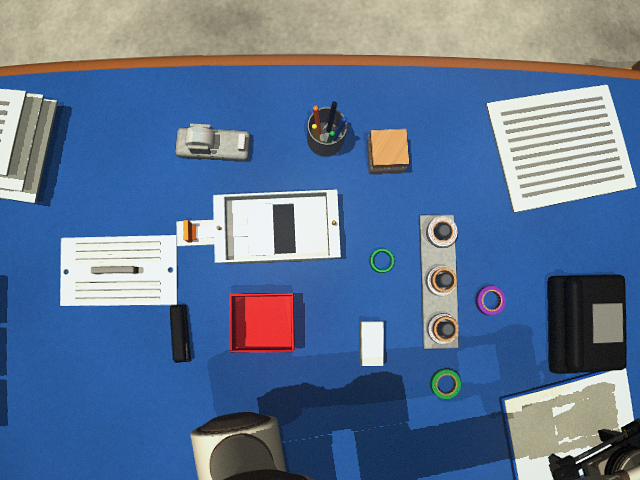

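```bash
python3 - <<'E'
import cv2
a=cv2.imread("pics/scene0.png");print(a.shape)
import numpy as np
from rig import cams
def proj(c,P):
    q=(c["view"]@np.append(P,1))[:3];s=q[:2]/q[2];s=s*(1+c["k1"]*(s@s));return s*[c["fx"],c["fy"]]+[c["cx"],c["cy"]]
o=[]
for n in("scene","top"):
    c=cams.read_camera(n);u,v=proj(c,[.512,-.336,.04]).astype(int);print(n,u,v)
    o.append(cv2.resize(c["pixels"][max(0,v-75):max(0,v-75)+150,max(0,u-100):max(0,u-100)+200,::-1],(800,600) if 0 else (780,290) if 0 else (400,300),interpolation=cv2.INTER_CUBIC))
cv2.imwrite("pics/crop.png",cv2.resize(np.hstack(o),(800,300)))
E
```

```text
(480, 640, 3)
scene 198 328
top 443 280
```

View pics/crop.png

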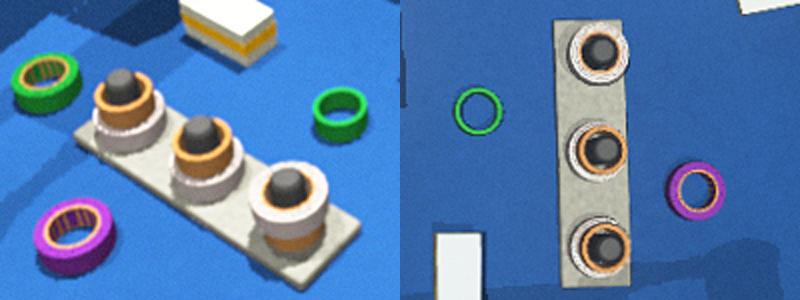

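The scene shows three posts in order of increasing x: core over roll at scene (161,305), core over roll at (200,330), and roll over core at (243,358). The look-alikes are the green ring (121,293), purple ring (135,370) and thin green ring (267,310). They lie on the counter, so they aren't meant. Only the silver and brown rings on the posts fit, and the crop confirms it. Next I'll measure the posts, pins, tab and cover.

```bash
cat > h.py <<'E'
from rig import robot, fingers, kinematics, sensors, cams, models
import cv2, numpy as np
from scipy.optimize import least_squares
def proj(c,P):
    q=(c["view"]@np.append(P,1))[:3];s=q[:2]/q[2];s=s*(1+c["k1"]*(s@s));return s*[c["fx"],c["fy"]]+[c["cx"],c["cy"]]
def tri(obs,x0,z=None):
    "obs: list of (cam,uv)"
    f=lambda p:np.concatenate([proj(c,p if z is None else [*p,z])-uv for c,uv in obs])
    r=least_squares(f,x0 if z is None else x0[:2]); return (r.x if z is None else np.array([*r.x,z])),np.abs(r.fun).max()
def blob(c,P,mask,rad):
    "centroid (pixels) of the mask blob nearest the projection of P, within rad pixels"
    u,v=proj(c,P);m=mask.astype(np.uint8).copy()
    yy,xx=np.mgrid[:480,:640]; m[(xx-u)**2+(yy-v)**2>rad**2]=0
    n,l,st,ce=cv2.connectedComponentsWithStats(m)
    if n<2: return None,0
    k=1+np.argmax(st[1:,4]); return ce[k],int(st[k,4])
def hsv(c): return [x.astype(int) for x in cv2.split(cv2.cvtColor(c["pixels"],cv2.COLOR_RGB2HSV))]
E
python3 - <<'E'
from h import *
C={n:cams.read_camera(n) for n in("scene","top")}
def m_dark(c): h,s,v=hsv(c); return (v<95)&(s<90)
def m_or(c): h,s,v=hsv(c); return (h>4)&(h<20)&(s>170)&(v>130)
def m_brass(c): h,s,v=hsv(c); return (h>10)&(h<32)&(s>60)
B=np.array([.616,-.007,0]);
pts={"post-":([.415,-.335,.072],m_dark,9),"post0":([.512,-.336,.072],m_dark,9),"post+":([.607,-.333,.072],m_dark,9),
"tab":([.611,.168,.04],m_or,18),"pin+":([.613,.104,.063],m_brass,9),"pin-":([.618,-.118,.063],m_brass,9)}
for k,(P,m,r) in pts.items():
    ob=[];a=[]
    for n,c in C.items():
        uv,ar=blob(c,P,m(c),r); a.append((n,ar,None if uv is None else uv.round(1).tolist()))
        if uv is not None: ob.append((c,uv))
    print(k,a, [x.round(4).tolist() if hasattr(x,'round') and np.ndim(x) else round(x,2) for x in tri(ob,P)] if len(ob)==2 else "")
rows=[]
for n,P in [("top",[.615,.1,.06]),("scene",[.615,.1,.06]),("top",[.615,-.118,.06]),("scene",[.615,-.118,.06]),("top",[.535,.322,.02]),("scene",[.535,.322,.02])]:
    u,v=proj(C[n],P).astype(int);w=(30,30) if abs(P[1])<.2 else(62,62)
    im=C[n]["pixels"][v-w[1]:v+w[1],u-w[0]:u+w[0],::-1]; print(n,u-w[0],v-w[1])
    rows.append(cv2.resize(im,(260,260),interpolation=cv2.INTER_CUBIC))
cv2.imwrite("pics/m1.png",np.vstack([np.hstack([rows[0],rows[2],rows[4]]),np.hstack([rows[1],rows[3],rows[5]])]))
E
```

```text
post- [('scene', 41, [157.5, 296.3]), ('top', 127, [446.1, 329.9])] [[0.4155, -0.3355, 0.0584], np.float64(0.26)]
post0 [('scene', 53, [196.4, 320.5]), ('top', 119, [445.9, 279.7])] [[0.5124, -0.3362, 0.0596], np.float64(0.16)]
post+ [('scene', 43, [240.8, 346.3]), ('top', 138, [443.1, 231.5])] [[0.6068, -0.3329, 0.0584], np.float64(0.09)]
tab [('scene', 232, [407.1, 208.6]), ('top', 55, [186.0, 229.3])] [[0.613, 0.1702, 0.0331], np.float64(1.17)]
pin+ [('scene', 22, [400.0, 210.0]), ('top', 13, [218.4, 227.5])] [[0.6192, 0.1064, 0.066], np.float64(3.67)]
pin- [('scene', 23, [332.2, 274.4]), ('top', 14, [333.5, 222.7])] [[0.6235, -0.1189, 0.059], np.float64(0.02)]
top 189 197
scene 362 183
top 303 197
scene 298 241
top 51 207
scene 349 110
```

View pics/m1.png

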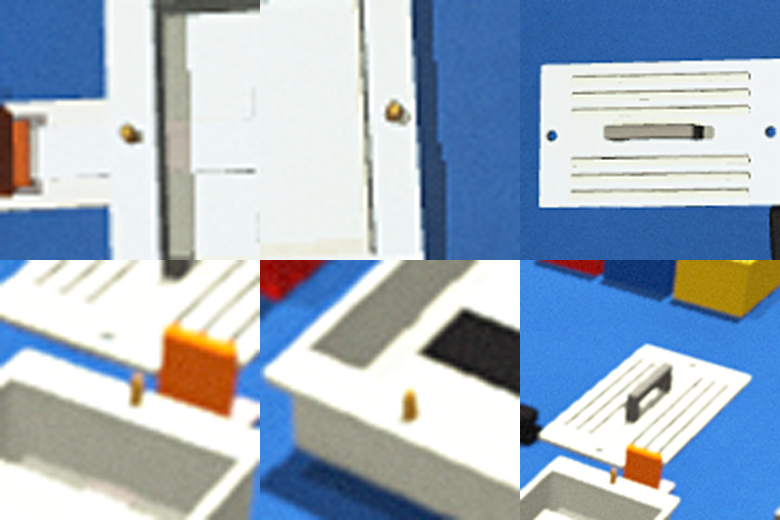

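```bash
cat >> h.py <<'E'
def m_brass(c): h,s,v=hsv(c); return (h>10)&(h<32)&(s>60)
def m_blue(c): h,s,v=hsv(c); return (h>95)&(h<125)&(s>100)
def cover_holes(c,guess):
    "hole centres from the top camera; guess = two points"
    out=[]
    for g in guess:
        u,v=proj(c,g); m=m_blue(c).astype(np.uint8)
        n,l,st,ce=cv2.connectedComponentsWithStats(m,connectivity=4)
        ok=[(np.hypot(*(ce[k]-[u,v])),k) for k in range(1,n) if 3<=st[k,4]<60]
        d,k=min(ok); 
        x0,y0=np.round(ce[k]).astype(int); w=c["pixels"][y0-5:y0+6,x0-5:x0+6,0].astype(float); w=np.clip(np.percentile(w,90)-w-15,0,None)
        yy,xx=np.mgrid[y0-5:y0+6,x0-5:x0+6]; uv=np.array([(w*xx).sum(),(w*yy).sum()])/w.sum()
        out.append((tri([(c,uv)],g,z=g[2])[0],d,uv.round(1).tolist()))
    return out
E
python3 - <<'E'
from h import *
C={n:cams.read_camera(n) for n in("scene","top")}
c=C["top"]
for k,P,uvS in [("pin+",[.62,.106,.062],[393.6,212.5]),("pin-",[.62,-.118,.062],[332.3,274.4])]:
    uv,a=blob(c,P,m_brass(c),9); print(k,tri([(C["scene"],np.array(uvS)),(c,uv)],P)); print(" top only z=.062",tri([(c,uv)],P,z=.062)[0])
print(cover_holes(c,[[.535,.433,.006],[.535,.211,.006]]))
# tab top edge: scene top edge mid
m=lambda c:(lambda h,s,v:(h>4)&(h<20)&(s>170)&(v>130))(*hsv(c))
# rack corners / bin via red mask in top
h,s,v=hsv(c); red=(((h<6)|(h>174))&(s>150)&(v>60)).astype(np.uint8)
n,l,st,ce=cv2.connectedComponentsWithStats(red); k=1+np.argmax(st[1:,4]); r=cv2.minAreaRect(np.argwhere(l==k)[:,::-1].astype(np.float32)); print(r,tri([(c,np.array(r[0]))],[.43,.015],z=.075)[0])
print([tri([(c,p)],[.43,.015],z=.075)[0][:2].round(4).tolist() for p in cv2.boxPoints(r)])
E
```

```text
pin+ (array([0.61453464, 0.10320604, 0.06119529]), np.float64(0.22689826527090418))
 top only z=.062 [0.61407469 0.102837   0.062     ]
pin- (array([ 0.6235794, -0.1188608,  0.0590422]), np.float64(0.021537158842704685))
 top only z=.062 [ 0.62311185 -0.11873601  0.062     ]
[(array([0.53213613, 0.42974355, 0.006     ]), np.float64(2.432389594989865), [65.7, 271.3]), (array([0.53699572, 0.2079695 , 0.006     ]), np.float64(2.1531912342669455), [170.0, 269.4])]
((261.4999694824219, 321.9999694824219), (57.99999237060547, 62.99999237060547), 90.0) [0.43362965 0.01792624 0.075     ]
[[0.4879, 0.0775], [0.488, -0.0411], [0.3794, -0.0411], [0.3791, 0.077]]
```

```bash
cat >> h.py <<'E'
BC=np.array([.6186,-.0078]); BY=2.33
def box(x,y,z):
    a=np.radians(BY); return [BC[0]+x*np.cos(a)-y*np.sin(a),BC[1]+x*np.sin(a)+y*np.cos(a),z]
def R(yaw): return [180,0,yaw]
def F(): return np.array(sensors.get_state()["force"])
def stat(t=""): s=sensors.get_state(); print(t,"t",round(s["time_s"],1),"tcp",np.round(s["tool_pos"],4),"rz",np.round(s["tcp_rot"],1),"F",np.round(s["force"],1),"w",round(s["gripper_width"],4),"gf",round(s["gripper_force"],1),"q6",round(s["joint_pos"][5],0))
E
python3 - <<'E'
from h import *
fingers.move_gripper(0.0,20)
P=box(0,.225,.2)
best=min((y for y in(90+BY,-90+BY) if kinematics.inverse_kinematics(P,R(y)) is not None),key=lambda y:abs(kinematics.inverse_kinematics(P,R(y))[5]))
print(best,kinematics.inverse_kinematics(P,R(best)))
robot.move_to(P,R(best)); stat()
robot.move_linear(box(0,.225,.058),v=.15); stat(); F0=F()
robot.move_linear(box(0,.158,.058),v=.08); stat()
for y in np.arange(.156,.136,-.001):
    robot.move_linear(box(0,y,.058),v=.03); f=np.linalg.norm((F()-F0)[:2])
    if f>14: break
print(y,f); stat()
robot.move_linear(box(0,.21,.058)); robot.move_linear(box(0,.21,.22),v=.25)
C={n:cams.read_camera(n) for n in("scene","top")}
for n in C: print([(np.round(d["position"],3),d["conf"]) for d in models.landmark_of("damper_tab",n)][:2])
print(box(0,.133,.055))
print([h[0] for h in cover_holes(C["top"],[[.535,.433,.006],[.535,.211,.006]])]);stat()
E
```

```text
92.33 [ 8.91914793e+00  2.12438170e+01  8.14261221e+01 -2.54444375e-14
  7.73300609e+01  6.58914793e+00]
 t 6.0 tcp [0.6098 0.2162 0.2   ] rz [180.    0.   92.3] F [ 0.7 -0.1 -0.2] w 0.0002 gf 0.0 q6 7.0
 t 7.1 tcp [0.6104 0.2172 0.0593] rz [179.9  -0.   92.3] F [ 0.6 -0.8  0.2] w 0.0003 gf 0.0 q6 7.0
 t 8.1 tcp [0.612  0.1497 0.0578] rz [-180.     0.    92.3] F [-0.6 -0.1  0.2] w 0.0006 gf 0.0 q6 0.0
0.144 14.198418080353369
 t 11.4 tcp [0.6126 0.1391 0.0581] rz [180.   -0.3  92.3] F [-1.7 13.2 -1.3] w 0.0007 gf 6.8 q6 -1.0
[(array([0.612, 0.126, 0.057]), 0.88)]
[(array([0.612, 0.125, 0.056]), 0.87)]
[np.float64(0.6131928897920775), np.float64(0.1250900416103456), 0.055]
[array([0.52997044, 0.43413013, 0.006     ]), array([0.537052  , 0.20800906, 0.006     ])]
 t 13.0 tcp [0.609  0.2018 0.2176] rz [-179.8    0.    92.3] F [ 0.8  0.7 -0.1] w 0.0006 gf 0.0 q6 5.0
```

```bash
cat >> h.py <<'E'
POST={-1:[.4155,-.3355],0:[.512,-.3360],1:[.6068,-.3332]}; BIN=[.4336,.018]; ZT=.20
def go(p,yaw):
    c=sensors.get_state()["tool_pos"]
    if c[2]<ZT-.02: robot.move_linear([c[0],c[1],ZT],v=.25)
    q=[(kinematics.inverse_kinematics(p,R(y)),y) for y in(yaw,yaw-180)]
    q=[(a,y) for a,y in q if a is not None]; a,y=min(q,key=lambda t:abs(t[0][5]-sensors.get_state()["joint_pos"][5]))
    robot.move_to(p,R(y))
def pick(post,upper,dia):
    x,y=POST[post]; z=.062 if upper else .040
    fingers.move_gripper(.084,40)
    go([x,y,ZT],.8); robot.move_linear([x,y,z],v=.15); robot.hold(.3)
    s=sensors.get_state()["tool_pos"]; print("at",np.round(s-[x,y,z],4),"F",F().round(1))
    w=fingers.move_gripper(.0,40 if dia>.05 else 25); stat("gripped")
    robot.move_linear([x,y,ZT],v=.15); stat("lifted")
    return held(dia)
def held(dia):
    w=sensors.get_state()["gripper_width"]; return abs(w-dia)<.006
def place(slot):
    go(box(0,slot,ZT),90+BY); 
    if not held(.060): stat("LOST"); return False
    robot.move_linear(box(0,slot,.06),v=.15); robot.hold(.2); f0=F()
    z=.06
    while z>.036:
        z-=.003 if z>.045 else .001; robot.move_linear(box(0,slot,z),v=.05)
        if (F()-f0)[2]>5: break
    stat(f"placed z {z:.3f}"); fingers.move_gripper(.072); robot.move_linear(box(0,slot,ZT),v=.2); return True
def scrap(dy=0):
    go([BIN[0],BIN[1]+dy,ZT],0)
    if not held(.048): stat("LOST"); return False
    robot.move_linear([BIN[0],BIN[1]+dy,.08],v=.2); fingers.move_gripper(.060); robot.hold(.2)
    robot.move_linear([BIN[0],BIN[1]+dy,ZT],v=.25); return True
def pic(name):
    o=[]
    for n in("scene","top"): o.append(cams.read_camera(n)["pixels"])
    a=o[0][140:420,80:480]; b=o[1][170:370,160:480]
    cv2.imwrite(f"pics/{name}.png",np.hstack([cv2.resize(a,(400,280)),cv2.resize(b,(400,280))])[:,:,::-1])
E
python3 - <<'E'
from h import *
print(pick(1,True,.060) and place(-.066)); stat()
print(pick(1,False,.048) and scrap()); stat(); pic("a")
E
```

```text
at [ 0.0003 -0.0002  0.0007] F [-0.6  0.4 -0.7]
gripped t 18.1 tcp [ 0.6068 -0.3332  0.062 ] rz [-180.     0.     0.8] F [-1.1  0.2 -0.5] w 0.0587 gf 40.0 q6 50.0
lifted t 19.1 tcp [ 0.6062 -0.3327  0.1984] rz [-1.799e+02  1.000e-01  8.000e-01] F [-0.9 -0.  -0.3] w 0.0581 gf 40.0 q6 50.0
placed z 0.037 t 24.8 tcp [ 0.6214 -0.0738  0.038 ] rz [-180.     0.    92.3] F [-3.3  0.7  6. ] w 0.0587 gf 40.0 q6 -20.0
True
 t 26.1 tcp [ 0.6204 -0.0735  0.1983] rz [-1.798e+02 -1.000e-01  9.230e+01] F [-0.3  0.1 -0.5] w 0.0722 gf 0.0 q6 -20.0
at [ 0.0003 -0.0002  0.0006] F [ 0.6 -0.8 -0.3]
gripped t 29.8 tcp [ 0.6068 -0.3332  0.0399] rz [-180.     0.     0.8] F [-0.4 -0.2 -0.4] w 0.0475 gf 25.0 q6 50.0
lifted t 31.0 tcp [ 0.6062 -0.3327  0.1984] rz [-1.799e+02  1.000e-01  8.000e-01] F [ 0.1 -0.  -0.1] w 0.0475 gf 25.0 q6 50.0
True
 t 34.5 tcp [0.433  0.0181 0.1989] rz [-1.8e+02  1.0e-01 -0.0e+00] F [-0.6 -0.1 -1.1] w 0.0597 gf 0.0 q6 76.0
```

View pics/a.png

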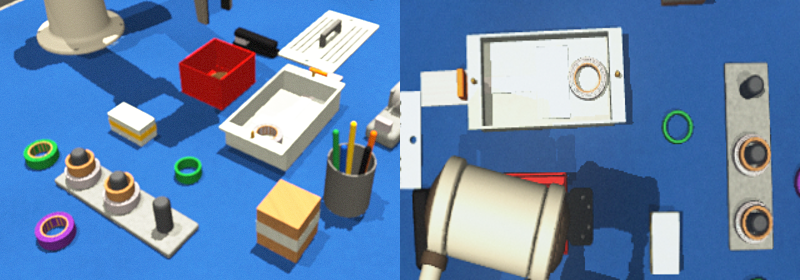

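The first roll lies flat at the box's right end in the top view (587,77), and its core is in the bin. I'll do the other two posts the same way.

```bash
python3 - <<'E'
from h import *
for p,s in((0,0),(-1,.066)):
    if not (pick(p,True,.048) and scrap()): print("FAIL core",p);stat();break
    if not (pick(p,False,.060) and place(s)): print("FAIL roll",p);stat();break
go([.45,-.2,.25],0)
stat(); pic("b")
E
```

```text
at [ 0.0003 -0.0003  0.0006] F [ 0.2  0.8 -1.5]
gripped t 38.5 tcp [ 0.512 -0.336  0.062] rz [-180.     0.     0.8] F [-0.7  0.5 -0.7] w 0.0465 gf 25.0 q6 45.0
lifted t 39.5 tcp [ 0.5115 -0.3355  0.1987] rz [-1.799e+02  1.000e-01  8.000e-01] F [-0.2 -0.2 -0.3] w 0.0465 gf 25.0 q6 45.0
at [ 0.0002 -0.0002  0.0005] F [-1.2  0.5  0.1]
gripped t 46.8 tcp [ 0.512  -0.3359  0.04  ] rz [-180.     0.     0.8] F [ 0.4 -0.4  0.4] w 0.0581 gf 40.0 q6 45.0
lifted t 48.0 tcp [ 0.5115 -0.3355  0.1986] rz [-1.799e+02  1.000e-01  8.000e-01] F [ 0.4 -0.3 -1.5] w 0.0581 gf 40.0 q6 45.0
placed z 0.037 t 53.9 tcp [ 0.6186 -0.0078  0.038 ] rz [-180.     0.    92.3] F [-3.3  0.6  6.6] w 0.0581 gf 40.0 q6 -14.0
at [ 0.0002 -0.0003  0.0006] F [ 0.1  0.9 -0.2]
gripped t 59.1 tcp [ 0.4155 -0.3355  0.062 ] rz [-180.     0.     0.8] F [0.4 0.5 1. ] w 0.0469 gf 25.0 q6 37.0
lifted t 60.1 tcp [ 0.415  -0.3349  0.1988] rz [-1.799e+02  1.000e-01  8.000e-01] F [-0.1 -0.1  0.3] w 0.0471 gf 25.0 q6 37.0
at [ 0.0002 -0.0003  0.0005] F [1.1 0.8 1. ]
gripped t 67.3 tcp [ 0.4155 -0.3355  0.04  ] rz [180.   -0.    0.8] F [-0.9  0.5  0.6] w 0.0587 gf 40.0 q6 37.0
lifted t 68.5 tcp [ 0.415  -0.3349  0.1988] rz [-1.799e+02  1.000e-01  8.000e-01] F [-0.2  0.  -1.4] w 0.0587 gf 40.0 q6 37.0
placed z 0.037 t 74.7 tcp [0.616  0.0581 0.038 ] rz [-180.     0.    92.3] F [-2.6  0.3  5.7] w 0.0586 gf 40.0 q6 -8.0
 t 77.2 tcp [ 0.4502 -0.1994  0.2494] rz [-1.799e+02  0.000e+00  1.000e-01] F [-0.5 -0.5 -0.7] w 0.0718 gf 0.0 q6 52.0
```

View pics/b.png

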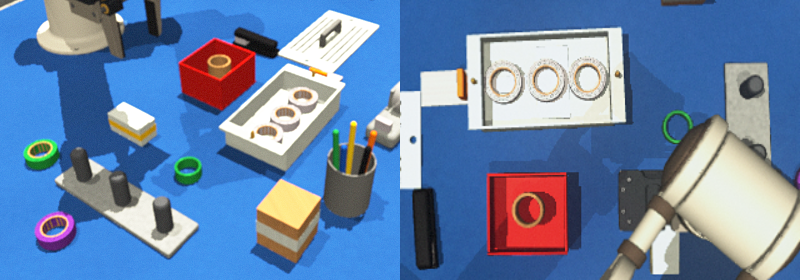

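All three rolls lie flat side by side in the box at top-view (505,80), (545,80) and (588,77). The cores are stacked in the red bin at about (528,208) and the posts are bare. Next I'll measure the cover and pins with averaging, and get the handle height from both views.

```bash
python3 - <<'E'
from h import *
H=[];Pn=[];z=[]
for i in range(4):
    c=cams.read_camera("top"); g=cover_holes(c,[[.5321,.4297,.006],[.537,.208,.006]]); H.append([a[0][:2] for a in g])
    Pn.append([tri([(c,blob(c,P,m_brass(c),7)[0])],P,z=.062)[0][:2] for P in([.6145,.1032,.062],[.6235,-.1188,.062])])
    C={"top":c,"scene":cams.read_camera("scene")}
H=np.array(H);Pn=np.array(Pn)
for n,A in(("holes",H),("pins",Pn)):
    m=A.mean(0);d=m[0]-m[1];print(n,m.round(4).tolist(),"sd",A.std(0).max().round(4),"ctr",m.mean(0).round(4),"len",np.hypot(*d).round(4),"yaw",np.degrees(np.arctan2(-d[0],d[1])).round(2))
ct=H.mean((0,1)); P=[*ct,.038]
ob=[]
for n,c in C.items():
    h,s,v=hsv(c); u0,v0=proj(c,P); uv,a=blob(c,P,(v<175)&(s<70),26); ob.append((c,uv)); print(n,[u0,v0],uv,a)
print("handle",tri(ob,P))
for n in C:
    for t in("cover","register_box","box_seat"): print(n,t,[(np.round(d["position"],4).tolist(),round(d["conf"],2)) for d in models.landmark_of(t,n)][:2])
u,v=proj(C["top"],P).astype(int);a=cv2.resize(C["top"]["pixels"][v-65:v+65,u-65:u+65],(390,390))
u,v=proj(C["scene"],P).astype(int);b=cv2.resize(C["scene"]["pixels"][v-65:v+65,u-65:u+65],(390,390))
cv2.imwrite("pics/c.png",np.hstack([a,b])[:,:,::-1])
E
```

```text
holes [[0.5321, 0.4298], [0.537, 0.208]] sd 0.0 ctr [0.5346 0.3189] len 0.2218 yaw 1.26
pins [[0.6141, 0.1028], [0.6234, -0.1188]] sd 0.0002 ctr [ 0.6187 -0.008 ] len 0.2218 yaw 2.4
top [np.float64(112.1318532865759), np.float64(269.3434489653448)] [114.11965812 269.44444444] 351
scene [np.float64(410.860710114372), np.float64(166.727376543122)] [409.17525773 174.78350515] 194
handle (array([0.53427536, 0.32046651, 0.01559458]), np.float64(1.1518267400905984))
top cover []
top register_box [([0.6153, -0.0082, 0.0012], 0.9)]
top box_seat [([0.6177, -0.0075, 0.0563], 0.62), ([0.7947, 0.1257, -0.002], 0.5)]
scene cover []
scene register_box [([0.6188, -0.0104, -0.0005], 0.68), ([0.4337, 0.0174, 0.0381], 0.28)]
scene box_seat [([0.6184, -0.0125, 0.0531], 0.95)]
```

View pics/c.png

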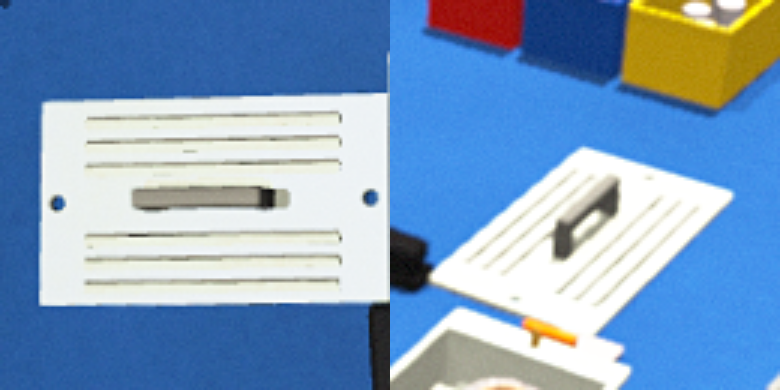

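```bash
cat >> h.py <<'E'
E
python3 - <<'E'
from h import *
c=cams.read_camera("top"); g=[a[0] for a in cover_holes(c,[[.5321,.4297,.006],[.537,.208,.006]])]
ct=(g[0]+g[1])[:2]/2; print(ct)
fingers.move_gripper(.06,50)
go([*ct,ZT],91.26); robot.move_linear([*ct,.08],v=.15); robot.hold(.2); f0=F()
# still there? 
c=cams.read_camera("top")
robot.move_linear([*ct,.050],v=.1); robot.move_linear([*ct,.039],v=.05); robot.hold(.3); stat("down"); print(F()-f0)
fingers.move_gripper(0,55); robot.hold(.2); stat("grip")
robot.move_linear([*ct,.06],v=.05); robot.hold(.3); stat("lift1")
robot.move_linear([*ct,ZT],v=.12); robot.hold(.3); stat("lift")
pc=[.6187,-.008]
robot.move_linear([*pc,ZT],R(sensors.get_state()["tcp_rot"][2]+1.14),v=.12); robot.hold(.3); stat("over")
robot.move_linear([*pc,.125],v=.08); robot.hold(.4); stat("above"); 
o=[]
for n in("scene","top"):
    c=cams.read_camera(n);u,v=proj(c,[*pc,.09]).astype(int);o.append(cv2.resize(c["pixels"][v-75:v+75,u-75:u+75],(400,400),interpolation=cv2.INTER_CUBIC));print(n,u-75,v-75)
    for y in(.111,-.111): P=box(0,y,.092); print(" hole expected crop px",(proj(c,P)-[u-75,v-75])*400/150)
cv2.imwrite("pics/d.png",np.hstack(o)[:,:,::-1])
E
```

```text
[0.53455358 0.31886248]
down t 82.7 tcp [0.5347 0.3189 0.0393] rz [180.   -0.   91.3] F [ 0.2 -0.3  0. ] w 0.0599 gf 0.0 q6 18.0
[ 0.42366849  0.47655034 -0.29211886]
grip t 83.7 tcp [0.5344 0.3189 0.039 ] rz [-180.     0.    91.3] F [-1.6  0.2  0.8] w 0.0136 gf 55.0 q6 18.0
lift1 t 84.5 tcp [0.5343 0.3188 0.0596] rz [-180.     0.    91.3] F [-0.3  0.4 -3. ] w 0.0136 gf 55.0 q6 18.0
lift t 86.2 tcp [0.5344 0.3188 0.1996] rz [-180.     0.    91.3] F [ 0.2 -0.1 -4.3] w 0.0133 gf 55.0 q6 18.0
over t 89.4 tcp [ 0.6187 -0.0079  0.2   ] rz [-180.     0.    92.4] F [ 0.4  0.6 -2.8] w 0.0136 gf 55.0 q6 -14.0
above t 90.9 tcp [ 0.6188 -0.008   0.1252] rz [180.    0.   92.4] F [-0.2  0.7 -3. ] w 0.0136 gf 55.0 q6 -14.0
scene 290 153
 hole expected crop px [277.59186402 124.69234219]
 hole expected crop px [111.82830693 285.06073406]
top 200 147
 hole expected crop px [ 42.91840764 208.92402352]
 hole expected crop px [358.13893562 195.72842167]
```

View pics/d.png

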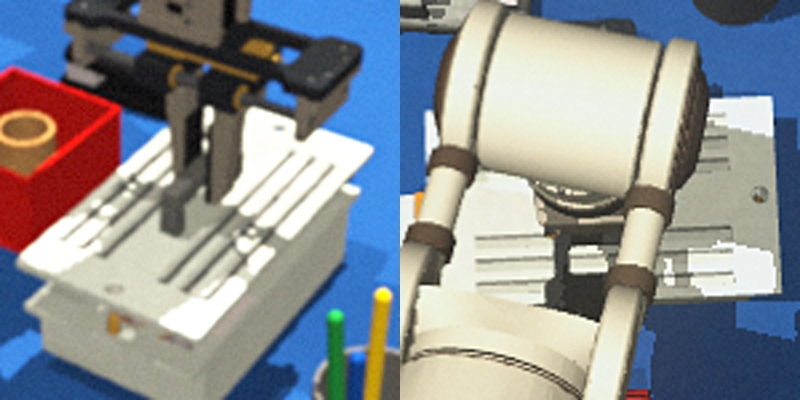

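The cover hangs level over the box. Its -y hole shows at crop (360,195), and I expected (358,196), so it's aligned. I'll lower it with force monitoring.

```bash
python3 - <<'E'
from h import *
s=sensors.get_state(); f0=F(); pc=np.array([.6187,-.008])
off=[(0,0)]+[(r*np.cos(a),r*np.sin(a)) for r in(.001,.002) for a in np.arange(0,6.2,np.pi/3)]
z=.118;i=0;d=np.zeros(2)
robot.move_linear([*pc,z],v=.05); robot.hold(.2); f0=F()
while z>.0915:
    z-=.0015; robot.move_linear([*(pc+d),z],v=.03); robot.hold(.08); f=(F()-f0)
    print(round(z,4),f.round(1),sensors.get_state()["tool_pos"].round(4)[2])
    if f[2]>10 and sensors.get_state()["tool_pos"][2]>.0955:
        i+=1
        if i>=len(off): print("blocked");break
        z+=.003; d=np.array(off[i]); robot.move_linear([*pc,z],v=.03); robot.move_linear([*(pc+d),z],v=.03)
    elif f[2]>10: break
stat("end"); print(d)
E
```

```text
0.1165 [-0.1  0.7 -0.2] 0.1165
0.115 [ 0.9  1.1 -0.1] 0.1149
0.1135 [0.1 1.2 0.6] 0.1135
0.112 [-1.  -0.1 -0.5] 0.112
0.1105 [-1.  -0.5  0.3] 0.1105
0.109 [ 0.6 -0.2  0.3] 0.109
0.1075 [-0.6  1.7  0.6] 0.1074
0.106 [-0.5  0.9 -0.3] 0.106
0.1045 [-1.7  0.8 -0. ] 0.1045
0.103 [0.  0.6 0.4] 0.1029
0.1015 [ 0.3  0.6 -0.6] 0.1015
0.1 [-0.7  0.7  1.2] 0.0999
0.0985 [-1.   0.8  0.5] 0.0985
0.097 [-0.8  0.5  0.4] 0.097
0.0955 [-0.6  1.4 -0. ] 0.0954
0.094 [-0.2  0.5 -0.4] 0.094
0.0925 [-0.4  1.   2.5] 0.093
0.091 [-4.9  1.7 11.2] 0.0929
end t 97.5 tcp [ 0.6192 -0.0081  0.0929] rz [180.    0.   92.4] F [-4.4  1.   8.2] w 0.0138 gf 55.0 q6 -14.0
[0. 0.]
```

It seated cleanly at TCP z 0.093, as predicted. I'll release, retreat and check.

```bash
python3 - <<'E'
from h import *
robot.move_linear([.6187,-.008,.093],v=.03)
fingers.move_gripper(.05); robot.hold(.2); robot.move_linear([.6187,-.008,.22],v=.15)
robot.move_to([.35,-.35,.3],R(0)); robot.hold(.3); stat()
o=[]
for n in("scene","top"):
    c=cams.read_camera(n)
    for t in "cover stapler motor_carton tape_dispenser pen_cup contactor_carton damper_tab".split():
        print(n,t,[np.round(d["position"],3).tolist() for d in models.landmark_of(t,n)][:1])
    o.append(c["pixels"])
a=cv2.resize(o[0][120:420,80:480],(440,330)); b=cv2.resize(o[1][170:350,160:400],(360,270)); b=cv2.copyMakeBorder(b,0,60,0,0,cv2.BORDER_CONSTANT)
cv2.imwrite("pics/e.png",np.hstack([a,b])[:,:,::-1])
E
```

```text
t 101.5 tcp [ 0.3504 -0.3497  0.2999] rz [-1.8e+02  0.0e+00  1.0e-01] F [-0.5  0.2 -0.2] w 0.0498 gf 0.0 q6 31.0
scene cover [[0.621, -0.002, 0.055]]
scene stapler [[0.41, 0.189, -0.0]]
scene motor_carton [[0.392, -0.198, -0.001]]
scene tape_dispenser [[0.796, 0.124, -0.0]]
scene pen_cup []
scene contactor_carton [[0.77, -0.223, 0.002]]
scene damper_tab [[0.612, 0.125, 0.051]]
top cover [[0.619, -0.008, 0.057]]
top stapler [[0.41, 0.182, -0.0]]
top motor_carton [[0.387, -0.195, -0.002]]
top tape_dispenser [[0.441, 0.019, 0.055]]
top pen_cup [[0.802, -0.11, 0.002]]
top contactor_carton [[0.766, -0.23, 0.004]]
top damper_tab [[0.611, 0.126, 0.056]]
```

View pics/e.png

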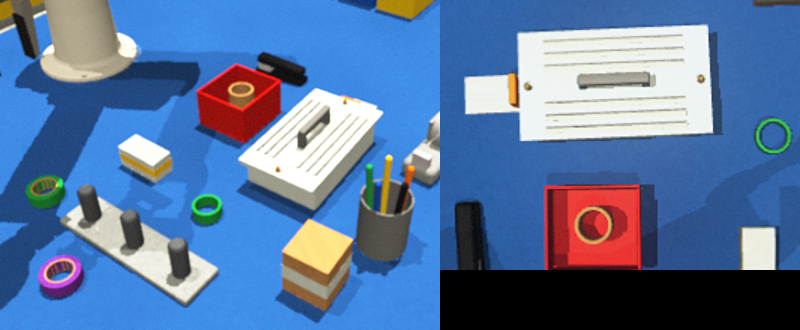

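The cover lies flush with both brass pins through its holes, at top crop (527,87) and (701,79). The tab is shut, the cores are in the bin, and the other items haven't moved.

```bash
python3 -c "
from rig import robot
print(robot.hand_in())"
```

```text
the job is handed in; nothing more can be done
None
```

The job is handed in: the damper is shut, all three silver rolls lie flat in the box, all three brown cores are in the scrap bin, and the cover sits flush on its pins with nothing else moved.

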